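Slide two standpipes into the empty stock bays

TASK

Put the two tall standpipes away: push each one across the bench, low down against its round foot, into an empty bay of the blue rack, one standpipe to a bay, until its whole foot is inside. They must slide upright: do not tip them, do not lift or carry them, do not touch the tubes, and leave the other fittings and the bottle where they are.

Things in the scene. Friction and masses are not known exactly. Their poses are not given: they have to be found in the camera images.
- long_pipe: the long standpipe, upright on the bench: round steel foot 52 mm in diameter, 30 mm high; on it a tube 26 mm in diameter with a brass hexagon nut, 38 mm across, at the top; 208 mm tall, 0.4 to 0.75 kg. A push high up tips it over, a push on the foot slides it. Origin: centre of its underside; z up along the tube.
- short_pipe: the short standpipe, upright on the bench: round steel foot 52 mm in diameter, 30 mm high; on it a tube 26 mm in diameter with a brass hexagon nut, 38 mm across, at the top; 163 mm tall, 0.4 to 0.75 kg. A push high up tips it over, a push on the foot slides it. Origin: centre of its underside; z up along the tube.
- long_pipe_tube: the tube of the long standpipe with its nut: all that stands above the foot, 30 to 208 mm up; same origin and axes as long_pipe
- short_pipe_tube: the tube of the short standpipe with its nut: all that stands above the foot, 30 to 163 mm up; same origin and axes as short_pipe
- bay_left: the empty one of the two bays in the left (+y) half of the rack, 94 mm wide, 120 mm deep. Origin: centre of the bay's floor, at bench height, 60 mm behind the open front; x points into the bay towards the back plate, y to the left as the robot sees it, z up. The dark liner is paper-thin and does not stop a sliding foot.
- bay_right: the empty one of the two bays in the right (-y) half of the rack, 94 mm wide, 120 mm deep. Origin: centre of the bay's floor, at bench height, 60 mm behind the open front; x points into the bay towards the back plate, y to the left as the robot sees it, z up. The dark liner is paper-thin and does not stop a sliding foot.
- rack: fixed blue steel rack on the bench, without floor plate or front lip: four bays side by side, pitch 100 mm, parted by walls 6 mm thick and 45 mm high, closed at the back by a 55 mm high plate, open at the front, towards the robot. Two bays are empty. Origin: middle of the four bays, at bench height, 60 mm behind the open front; x to the back plate, y left, z up
- elbow: bystander: loose steel elbow fitting, 45 mm high, within 35 mm of its origin, standing in one of the bays of the left half; origin: centre of its underside
- tee: bystander: loose steel and brass tee fitting lying in one of the bays of the right half, 64 mm long, 26 mm high; origin: under its middle
- big_nut: bystander: loose steel ring nut, 44 mm across and 20 mm high, lying between and in front of the standpipes; origin: centre of its underside
- coupling: bystander: loose straight coupling lying far left, 80 mm long, 32 mm high; origin: under its middle
- sealant: bystander: small white bottle standing right of the rack, 48 mm in diameter, 130 mm tall; origin: centre of its underside
- plug: bystander: loose hexagon plug at the far right, 36 mm across, 30 mm high; origin: centre of its underside

How it is judged (in metres and radians):
At the end, for the whole second after the job is handed in: One standpipe stands in each of the two empty bays, either way round: the foot's centre within 24 mm of the bay's centre line and between 36 mm before and 40 mm behind the bay's centre (so that the whole foot is behind the open front), upright within 0.06 rad, on the bench and at rest (((x of long_pipe in the frame of bay_left between -0.036 and 0.04 m and y of long_pipe in the frame of bay_left between -0.024 and 0.024 m and x of short_pipe in the frame of bay_right between -0.036 and 0.04 m and y of short_pipe in the frame of bay_right between -0.024 and 0.024 m) or (x of short_pipe in the frame of bay_left between -0.036 and 0.04 m and y of short_pipe in the frame of bay_left between -0.024 and 0.024 m and x of long_pipe in the frame of bay_right between -0.036 and 0.04 m and y of long_pipe in the frame of bay_right between -0.024 and 0.024 m)) and angle between each of long_pipe, short_pipe's own z axis and vertical below 0.06 rad and height (world z) of each of long_pipe, short_pipe below 0.005 m and linear speed of each of long_pipe, short_pipe below 0.01 m/s); the robot touches nothing.
It fails at once if a standpipe tips (leans more than 0.3 rad) (angle between any of long_pipe, short_pipe's own z axis and vertical above 0.3 rad).
It fails at once if a standpipe is lifted: its underside's centre rises more than 10 mm off the bench (height (world z) of any of long_pipe, short_pipe above 0.01 m).
It fails at once if the robot pushes on or holds a tube or its nut (over 1 N) instead of the foot (contact force between any of the fingers, the arm and long_pipe_tube above 1 N or contact force between any of the fingers, the arm and short_pipe_tube above 1 N).
It fails at once if another thing is moved by more than 25 mm (distance of any of elbow, tee, big_nut, coupling, sealant, plug from where it was at the start of the episode above 0.025 m).
It also fails if it takes over 72 s, if anything falls off the work surface, if the arm or the gripper's body presses on something with over 40 N, if the wrist force passes 120 N, or if a joint passes its speed limit or range.

ROBOT

A 6-joint arm with a two-finger parallel gripper is mounted at the origin on the work surface. World frame = base frame: x ahead of the robot, y to its left, z up, the work surface at z = 0. Lengths are in mm, angles in rad, forces in N, time in s.
With the tool pointing down it reaches from about 350 to 975 mm from the base axis. Payload 7.1 kg.
Tool frame: the origin (TCP) lies at the very end of the fingers, on their centre line; the grasp point (between the pads) lies 19 mm behind it; z points along the fingers, y is the direction in which the jaws open and shut (so a half turn about z gives the same grasp; the last joint's range is limited). The gripper opens to 88 mm and grips with 3 to 60 N. Pads are 20 mm wide; open, the fingers measure 115 mm over their backs; the gripper's body (75 mm by 178 mm) begins 61 mm behind the grasp point.
Start: joints at [-1.362, 0.423, 1.63, -0, 1.089, -0.019], TCP at [141.166, -608.832, 222.675] pointing down, gripper open.
Joint ranges: [-3, 3], [-0.9, 2.11], [0.09, 2.58], [-1.31, 4.45], [0.11, 2.69], [-2.54, 2.54]. Speed limits (rad/s): [2.39, 2.39, 3.01, 3.14, 3.14, 3.14].

INTERFACE

Orientations are given as a rotation vector (axis times angle).
In Python, from workcell import monitor, vision, order, find_in, regions_of, place_of gives the robot as it stands. The module is installed in compiled form; this text tells all that it offers.
- The arm moves only by the tool carry_out, never from a script. Its argument "targets" is a list of rows, each a list of 3 entries, a list of its own where there are three numbers: the turn, a rotation vector about the world's x, y, z in degrees, then the shift along the world's x, y, z in mm, then the finger opening in mm, from 0 to 87.8. In form: [[[rx, ry, rz], [x, y, z], hand], ...]. A call has 1 to 10 rows; each row is the pose to reach, as a shift and turn from the pose commanded when the call began; what a row does not reach only later rows make up. A row lasts 1/12 s, in which the tool goes at most 41.7 mm and 7.16 degrees, less where a joint would pass 70% of its speed; a pose out of reach is approached as far as the arm can. A call with a gripper value outside its range is refused whole. The fingers move at their own pace and stop on an object; the grip force is fixed at half the most. Time passes only in rows, so rows that repeat a pose let the fingers close. It gives the time, the measured TCP pose, the force and the opening at its end, in the units of the state.
- monitor.get_obs(): the state, without advancing time (a new reading comes with each control period).
- vision.get_image(name): name is "side" or "top" or "wrist"; returns the picture (420x560x3 uint8, red, green, blue); there is no depth.
- vision.camera_model(name): a dict with "K" (3x3 intrinsics, pixels), "rvec" (rotation vector, rad) and "tvec" (3), from world to camera coordinates, as OpenCV has them. Camera axes: x right, y down, z forward; pixel columns grow to the right and rows downward; lengths in mm; the calibration is good to about 2 mm. A picture is of the moment at which its call begins: read the wrist's pose just before it. camera_model takes no time and is no camera call; for the wrist camera it gives the pose at the moment of the call.
- order.close_job(): hands the job in, once; it reports no verdict.
Trained networks look in the newest picture that a camera, given by its name, has taken for a name from the list of things; names that differ only in an ending like _2 or _b are one class to them, and where a whole thing is asked for, a point or a joint stands for the part that bears it (a point fixed in the world has none). Each returns a list of dicts, best first, with "confidence" (0 to 1); they miss things now and then, are a little off and sometimes report something else, mostly with a low value. They report only what shows in the picture. A call takes as long as a camera call.
- find_in(query, camera): "point" ([x, y, z] in mm, in the coordinates of the camera as it stood for that picture, good to about 4 mm: the middle of the surface that is visible of it).
- regions_of(query, camera): "mask" (420x560 bool, what is visible of it).
- place_of(query, camera): "point" ([x, y, z] in mm, in the coordinates of the camera as it stood for that picture, good to about 4 mm: a listed point, or the origin of a listed thing).
The state is a dict: "t": time; "qpos": joint angles; "qvel": joint speeds; "joint_torque": joint torques, N m; "ee_pos": TCP position; "orientation": TCP orientation; "ft_force": force on the tool from outside, world axes, zero at the start; "moment": the same for the moment, N m; "width": finger opening in mm.
Only numpy, scipy, OpenCV 4.12 (cv2) and the standard library are available. Lean on these libraries where they do the work, as an engineer would, in place of code of your own. Each camera call takes 0.05 s, during which the arm holds its last target.

## Working session

There is one attempt and no reset: what is moved stays moved. The work goes in short steps, Python scripts to look and compute and a tool call to move; the robot and the scene stay as the last step left them, time stands still between calls to the robot, and variables do not carry over. Pictures are saved under pics/ and viewed, and the job is handed in when it is done.

Besides the shell and the picture viewer there is one more tool, called after "Call:" as name(argument=value, ...) on one line, values as JSON. carry_out: Moves the arm, as the interface text tells. Its arguments: {"type":"object","properties":{"targets":{"type":"array","items":{"type":"array"}}},"required":["targets"]}

```bash
mkdir -p pics
cat > h.py <<'E'
import numpy as np, cv2
from workcell import monitor, vision, order, find_in, regions_of, place_of
def cam2w(name,p):
    m=vision.camera_model(name); R,_=cv2.Rodrigues(np.array(m["rvec"],float)); t=np.array(m["tvec"],float).ravel()
    return R.T@(np.array(p,float)-t)
def proj(name,P):
    m=vision.camera_model(name)
    q,_=cv2.projectPoints(np.array(P,float).reshape(-1,1,3),np.array(m["rvec"],float),np.array(m["tvec"],float),np.array(m["K"],float),None)
    return q.reshape(-1,2)
def plane(name,uv,z):
    m=vision.camera_model(name);K=np.array(m["K"]);R,_=cv2.Rodrigues(np.array(m["rvec"],float)); t=np.array(m["tvec"],float).ravel()
    d=R.T@np.linalg.inv(K)@np.array([uv[0],uv[1],1.0]); c=-R.T@t
    return c+d*(z-c[2])/d[2]
def save(name,f):
    im=vision.get_image(name); cv2.imwrite(f,im[:,:,::-1]); return im
E
python3 - <<'E'
from h import *
s=monitor.get_obs(); print({k:np.round(v,3) for k,v in s.items()})
for c in ["side","top","wrist"]:
    save(c,f"pics/{c}0.png")
for c in ["top","side"]:
  for n in ["long_pipe","short_pipe","bay_left","bay_right","rack","elbow","tee","big_nut","coupling","sealant","plug"]:
    r=place_of(n,c)
    print(c,n,[(round(x["confidence"],2),np.round(cam2w(c,x["point"]),0).tolist()) for x in r[:2]])
E
```

```text
{'t': np.float64(0.0), 'qpos': array([-1.362,  0.424,  1.631, -0.   ,  1.089, -0.019]), 'qvel': array([-0.001,  0.002, -0.001,  0.001,  0.001, -0.001]), 'joint_torque': array([ 4.0000e-03, -5.4461e+01, -2.7367e+01,  6.5000e-02,  2.3000e-02,
       -0.0000e+00]), 'ee_pos': array([ 141.043, -608.322,  221.928]), 'orientation': array([-3.12 , -0.357,  0.   ]), 'ft_force': array([ 0.377, -0.09 ,  0.031]), 'moment': array([-0.092, -0.037,  0.005]), 'width': np.float64(87.786)}
top long_pipe [(0.55, [488.0, -176.0, -3.0])]
top short_pipe [(0.86, [495.0, 114.0, 0.0]), (0.44, [651.0, -39.0, -2.0])]
top bay_left [(0.78, [654.0, 59.0, -1.0])]
top bay_right [(0.74, [651.0, -36.0, -3.0])]
top rack [(0.91, [650.0, 12.0, -2.0])]
top elbow [(0.72, [649.0, 161.0, -3.0]), (0.71, [648.0, 10.0, -3.0])]
top tee [(0.73, [650.0, -137.0, -6.0])]
top big_nut [(0.6, [496.0, 113.0, 1.0]), (0.53, [422.0, 9.0, 1.0])]
top coupling [(0.66, [420.0, 350.0, -4.0])]
top sealant [(0.87, [595.0, -403.0, -3.0]), (0.57, [490.0, -184.0, -1.0])]
top plug [(0.5, [482.0, -353.0, -3.0])]
side long_pipe [(0.72, [494.0, -182.0, -0.0]), (0.26, [486.0, -352.0, 2.0])]
side short_pipe [(0.6, [496.0, 115.0, -1.0])]
side bay_left [(0.92, [652.0, 60.0, -5.0])]
side bay_right [(0.76, [653.0, -40.0, -2.0])]
side rack [(0.57, [653.0, 18.0, -3.0])]
side elbow [(0.66, [651.0, 157.0, -2.0]), (0.55, [427.0, 351.0, -6.0])]
side tee [(0.59, [650.0, -141.0, -0.0])]
side big_nut [(0.85, [422.0, 6.0, 0.0]), (0.52, [487.0, -351.0, 2.0])]
side coupling [(0.92, [428.0, 353.0, -3.0])]
side sealant [(0.97, [598.0, -402.0, -0.0]), (0.51, [651.0, -139.0, 1.0])]
side plug [(0.62, [488.0, -351.0, 1.0])]
```

View pics/top0.png

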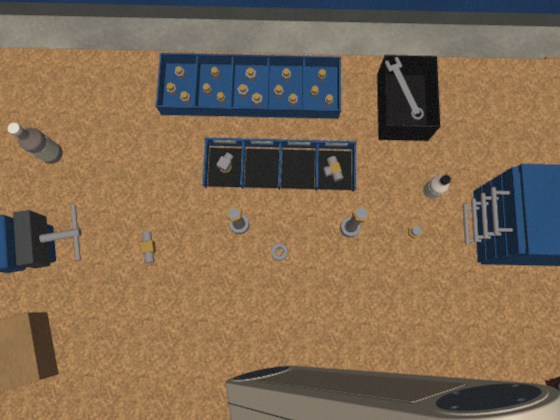

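View pics/side0.png

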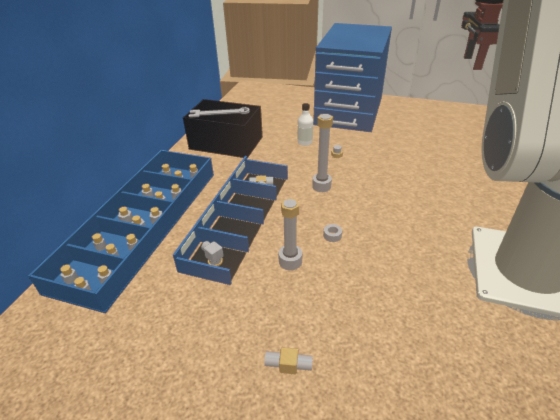

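View pics/wrist0.png

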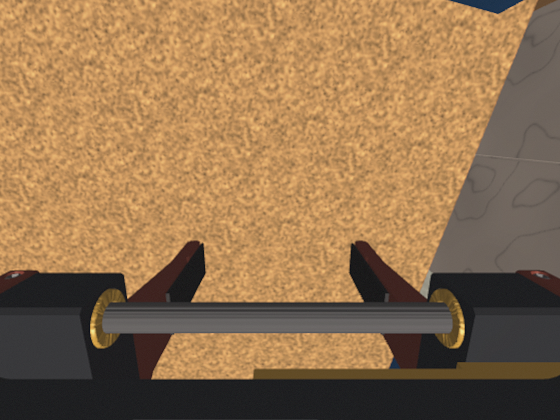

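The top view shows the rack (cols 205–355, rows 140–190) with its two middle bays empty. The short pipe's foot is at about (240,224), the long pipe's at (350,227), and the ring nut at (280,252). Next I'll refine these positions by overlaying the known shapes.

```bash
cat >> h.py <<'E'
def circ(c,r,z,n=40):
    a=np.linspace(0,2*np.pi,n); return np.c_[c[0]+r*np.cos(a),c[1]+r*np.sin(a),np.full(n,z)]
def overlay(cam,im,pipes,rack,f,crop,scale):
    im=cv2.resize(im[:,:,::-1].copy(),None,fx=scale,fy=scale,interpolation=cv2.INTER_CUBIC)
    def dl(P,col,cl=True):
        q=(proj(cam,P)+.5)*scale; cv2.polylines(im,[np.round(q).astype(int).reshape(-1,1,2)],cl,col,1,cv2.LINE_AA)
    for (c,h) in pipes:
        dl(circ(c,26,0),(0,0,255)); dl(circ(c,26,30),(0,255,0)); dl(circ(c,19,h),(255,0,255))
    if rack is not None:
        x,y,a=rack; R=np.array([[np.cos(a),-np.sin(a)],[np.sin(a),np.cos(a)]])
        for k in range(-2,3):
            for z,col in((0,(0,0,255)),(45,(0,255,255))):
                p=np.array([[-60,k*100],[60,k*100]])@R.T+[x,y]; dl(np.c_[p,[z,z]],col,False)
    x0,y0,x1,y1=[int(v*scale) for v in crop]
    cv2.imwrite(f,im[y0:y1,x0:x1])
E
python3 - <<'E'
from h import *
from scipy.optimize import least_squares
est={}
for n,h,g in(("short_pipe",163,(495,114)),("long_pipe",208,(491,-180))):
    A=[]
    for c in("top","side"):
        vision.get_image(c); r=regions_of(n,c); print(n,c,[(round(x["confidence"],2),int(x["mask"].sum()),np.round(np.argwhere(x["mask"]).mean(0)[::-1],0).tolist()) for x in r])
        # choose mask containing projected guess
        u=proj(c,[[*g,40]])[0]
        r=[x for x in r if x["mask"][int(u[1])-8:int(u[1])+9,int(u[0])-8:int(u[0])+9].any()]
        if r: A.append((c,r[0]["mask"]))
    def sil(c,p):
        P=np.r_[circ(p,26,0),circ(p,26,30)]; Q=np.r_[circ(p,13,30),circ(p,13,h)]; N=np.r_[circ(p,20.5,h-22),circ(p,20.5,h)]
        S=4; im=np.zeros((420*S,560*S),np.uint8)
        for X in(P,Q,N):
            cv2.fillConvexPoly(im,cv2.convexHull(np.round((proj(c,X)+.5)*S).astype(np.int32)),255)
        return cv2.resize(im,(560,420),interpolation=cv2.INTER_AREA)/255.
    best=None
    for c,m in A+[("both",None)]:
        best=(9e9,)
        for dx in range(-12,13,2):
            for dy in range(-12,13,2):
                p=(g[0]+dx,g[1]+dy)
                e=sum(np.abs(sil(cc,p)-mm).sum() for cc,mm in A if c in("both",cc))
                if e<best[0]: best=(e,p)
        print(n,c,best)
    est[n]=best[1]
im=save("top","pics/t1.png"); P=[(est["short_pipe"],163),(est["long_pipe"],208)]
overlay("top",im,P,(652,11,0),"pics/o_top.png",(190,125,390,270),4)
im=save("side","pics/s1.png"); overlay("side",im,P,(652,11,0),"pics/o_side.png",(165,100,365,300),3)
m=vision.camera_model("wrist");R,_=cv2.Rodrigues(np.array(m["rvec"]));s=monitor.get_obs()
Rt,_=cv2.Rodrigues(np.array(s["orientation"]));print("tool axes\n",Rt.round(3)); print("cam in tool",Rt.T@(-R.T@np.ravel(m["tvec"])-s["ee_pos"]))
E
```

```text
short_pipe top [(0.8, 490, [237.0, 220.0])]
short_pipe side [(0.68, 1190, [290.0, 237.0])]
short_pipe top (np.float64(35.5921568627451), (491, 116))
short_pipe side (np.float64(143.36078431372547), (493, 114))
short_pipe both (np.float64(203.0078431372549), (493, 116))
long_pipe top [(0.95, 532, [354.0, 221.0])]
long_pipe side [(0.97, 1016, [323.0, 154.0])]
long_pipe top (np.float64(84.03921568627452), (491, -178))
long_pipe side (np.float64(92.66666666666667), (491, -178))
long_pipe both (np.float64(176.7058823529412), (491, -178))
tool axes
 [[ 0.974  0.226 -0.   ]
 [ 0.226 -0.974  0.   ]
 [-0.    -0.    -1.   ]]
cam in tool [  72.20457712   -0.75025048 -161.53102072]
```

View pics/o_top.png

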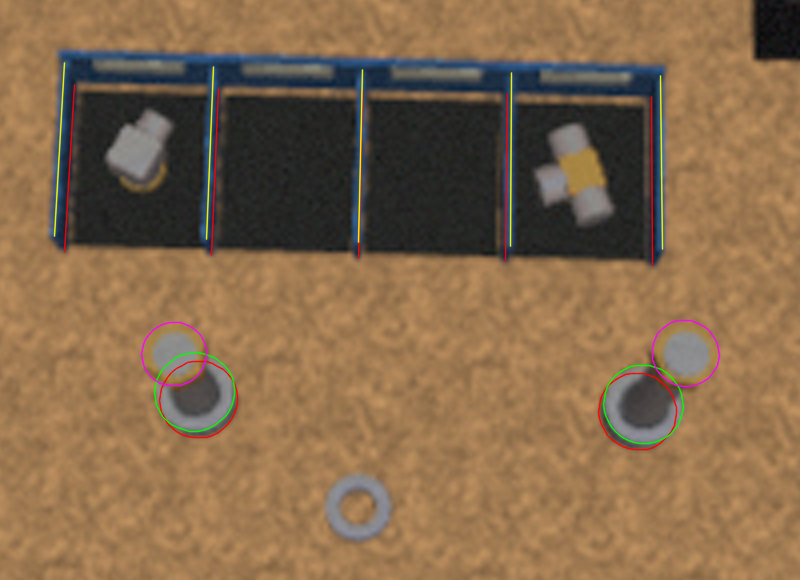

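View pics/o_side.png

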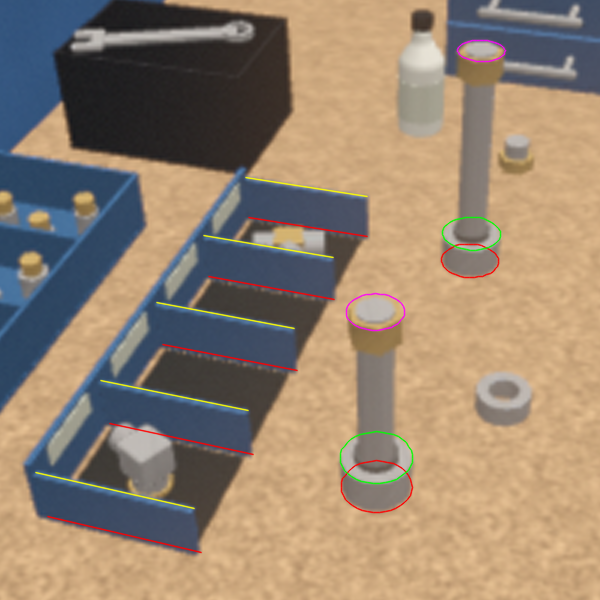

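Call:
carry_out(targets=[[[0,0,0],[100,80,80],40],[[0,0,0],[260,210,90],40],[[0,0,0],[260,210,90],40],[[0,0,0],[260,210,90],40],[[0,0,0],[260,210,90],40],[[0,0,0],[260,210,90],40],[[0,0,0],[260,210,90],40],[[0,0,0],[260,210,90],40],[[0,0,0],[260,210,90],40],[[0,0,0],[260,210,90],40]])

```text
t: 2.58
ee_pos: [404.0, -397.0, 313.9]
orientation: [3.119, 0.363, 0.003]
ft_force: [-0.3, -0.3, 0.4]
width: 40.0
```

```bash
cat >> h.py <<'E'
from scipy.spatial.transform import Rotation as Ro
def tool(phi,th):
    p,t=np.radians([phi,th]); z=np.array([np.cos(p)*np.sin(t),np.sin(p)*np.sin(t),-np.cos(t)]); x=np.array([np.cos(p)*np.cos(t),np.sin(p)*np.cos(t),np.sin(t)])
    return Ro.from_matrix(np.c_[x,np.cross(z,x),z])
def hand(phi,th):
    s=monitor.get_obs(); R=Ro.from_rotvec(s["orientation"]); return np.degrees((tool(phi,th)*R.inv()).as_rotvec())
def st():
    s=monitor.get_obs(); R=Ro.from_rotvec(s["orientation"]).as_matrix(); z=R[:,2]
    print("t",round(float(s["t"]),2),"tcp",np.round(s["ee_pos"],1),"q",np.round(s["qpos"],2),"tilt",round(float(np.degrees(np.arccos(-z[2]))),1),"xaz",round(float(np.degrees(np.arctan2(R[1,0],R[0,0]))),1),"zaz",round(float(np.degrees(np.arctan2(z[1],z[0]))),1),"F",np.round(s["ft_force"],1),"w",round(float(s["width"]),1))
E
python3 -c "
from h import *
st();print(hand(-15,42),hand(30,42))"
```

```text
t 2.58 tcp [ 404.  -397.   313.9] q [-0.8   0.24  1.67  0.    1.23  0.54] tilt 0.1 xaz 13.3 zaz -28.2 F [-0.3 -0.3  0.4] w 40.0
[ -0.54234284 -42.30429872 -26.97514306] [ 15.58877512 -39.04287024  15.9895954 ]
```

Call:
carry_out(targets=[[[0,0,0],[0,100,0],40],[[0,0,0],[0,100,0],40],[[-0.5,-42.3,-27],[0,400,0],40],[[-0.5,-42.3,-27],[0,400,0],40],[[-0.5,-42.3,-27],[0,400,0],40],[[-0.5,-42.3,-27],[0,400,0],40],[[-0.5,-42.3,-27],[0,400,0],40],[[-0.5,-42.3,-27],[0,400,0],40],[[-0.5,-42.3,-27],[0,400,0],40],[[-0.5,-42.3,-27],[0,400,0],40]])

```text
t: 3.42
ee_pos: [398.4, -66.9, 309.4]
orientation: [2.882, -0.297, 0.917]
ft_force: [0.6, -0.1, -0.4]
width: 40.0
```

```bash
python3 -c "
from h import *
st();print(hand(-15,42))"
```

```text
t 3.42 tcp [398.4 -66.9 309.4] q [-0.14 -0.31  2.35 -0.17  0.49  1.76] tilt 35.6 xaz -10.9 zaz -15.5 F [ 0.6 -0.1 -0.4] w 40.0
[ 0.59978742 -6.79271015 -2.41610722]
```

Call:
carry_out(targets=[[[0,-6,-2],[22,200,0],40],[[0,-6,-2],[22,200,0],40],[[0,-6,-2],[22,200,0],40],[[0,-6,-2],[22,200,0],40],[[0,-6,-2],[22,200,0],40],[[0,-6,-2],[22,200,-220],40],[[0,-6,-2],[22,200,-220],40],[[0,-6,-2],[22,200,-220],40],[[0,-6,-2],[22,200,-220],40],[[0,-6,-2],[22,200,-220],40]])

```text
t: 4.25
ee_pos: [414.0, -2.2, 257.6]
orientation: [2.887, -0.326, 1.015]
ft_force: [-1.3, 0.2, -0.8]
width: 40.0
```

```bash
python3 -c "
from h import *
st();print(hand(-15,42))"
```

```text
t 4.25 tcp [414.   -2.2 257.6] q [ 0.12 -0.17  2.43 -0.72  0.31  2.54] tilt 38.7 xaz -13.1 zaz -12.0 F [-1.3  0.2 -0.8] w 40.0
[-1.31738686 -3.09299412 -2.33572901]
```

```bash
cat > kin.py <<'E'
import numpy as np
from scipy.spatial.transform import Rotation as Ro
from scipy.optimize import least_squares
def fk(q,p):
    r0,H,L1,e,L2,L3=p
    ry=lambda a:Ro.from_euler('y',a); rz=lambda a:Ro.from_euler('z',a)
    R=rz(q[0]); pos=R.apply([r0,0,H]); R=R*ry(q[1]); pos=pos+R.apply([0,0,L1]); R=R*ry(q[2]); pos=pos+R.apply([e,0,L2])
    R=R*rz(q[3])*ry(q[4]); pos=pos+R.apply([0,0,L3]); R=R*rz(q[5])
    return pos,R
D=[([-1.362,.4235,1.6305,0,1.089,-.019],[141.1,-608.5,222.2]),([-.8,.24,1.67,0,1.23,.54],[404,-397,313.9]),([-.14,-.31,2.35,-.17,.49,1.76],[398.4,-66.9,309.4]),([.12,-.17,2.43,-.72,.31,2.54],[414,-2.2,257.6])]
if __name__=="__main__":
    f=lambda p:np.r_[np.concatenate([fk(q,p)[0]-x for q,x in D]),(p-[0,350,400,0,400,250])*.02]
    s=least_squares(f,[0,350,400,0,400,250]); print(s.x.round(1)); print(s.fun.round(1))
    for q,x in D: print(fk(q,s.x)[1].as_matrix().round(2).tolist())
E
python3 kin.py; python3 -c "
from h import *
s=monitor.get_obs(); print(list(np.round(s['qpos'],4)),list(np.round(s['ee_pos'],1)),Ro.from_rotvec(s['orientation']).as_matrix().round(2).tolist())"
```

```text
[ 45.5 281.2 530.3  70.7 444.4 267.8]
[-11.8  -1.6   5.5  -8.6 -10.1  -0.   -2.6 -10.4  -4.9   1.   -2.   -0.6
   0.9  -1.4   2.6   1.4   0.9   0.4]
[[-0.23, 0.97, -0.0], [0.97, 0.23, 0.0], [0.0, 0.0, -1.0]]
[[-0.23, 0.97, 0.0], [0.97, 0.23, -0.0], [-0.0, 0.0, -1.0]]
[[0.22, 0.8, 0.56], [0.98, -0.15, -0.16], [-0.04, 0.58, -0.81]]
[[0.22, 0.76, 0.61], [0.98, -0.17, -0.13], [0.01, 0.62, -0.78]]
[np.float64(0.1154), np.float64(-0.1748), np.float64(2.4332), np.float64(-0.7204), np.float64(0.3073), np.float64(2.5397)] [np.float64(414.0), np.float64(-2.2), np.float64(257.6)] [[0.76, -0.22, 0.61], [-0.18, -0.98, -0.13], [0.62, -0.01, -0.78]]
```

```bash
python3 - <<'E'
import re
s=open('kin.py').read()
s=s.replace("r0,H,L1,e,L2,L3=p","r0,H,L1,e,L2,L3,d,w=p").replace("R.apply([r0,0,H])","R.apply([r0,d,H])").replace("R=R*rz(q[3])*ry(q[4]); pos=pos+R.apply([0,0,L3])","R=R*rz(q[3])*ry(q[4]); pos=pos+R.apply([w,0,L3])").replace("R=R*rz(q[5])","R=R*rz(q[5]+np.pi/2)*Ro.from_euler('z',np.pi)")
s=s.replace("[0,350,400,0,400,250]","[0,350,400,0,400,250,0,0]").replace("R=R*rz(q[5]+np.pi/2)*Ro.from_euler('z',np.pi)","R=R*rz(q[5]+np.pi/2)")
open('kin.py','w').write(s)
E
python3 kin.py
```

```text
[  3.5 318.  566.8  84.9 484.2 312.8  12.8   1. ]
[ 0.9  0.3 -0.3 -0.3 -0.2  0.8 -0.2 -1.6 -1.   0.1  1.1  0.5  0.1 -0.6
  3.3  1.7  1.7  1.3  0.3  0. ]
[[0.97, 0.23, -0.0], [0.23, -0.97, 0.0], [0.0, -0.0, -1.0]]
[[0.97, 0.23, 0.0], [0.23, -0.97, -0.0], [0.0, 0.0, -1.0]]
[[0.8, -0.22, 0.56], [-0.15, -0.98, -0.16], [0.58, 0.04, -0.81]]
[[0.76, -0.22, 0.61], [-0.17, -0.98, -0.13], [0.62, -0.01, -0.78]]
```

```bash
cat >> kin.py <<'E'
P=np.array([3.5,318,566.8,84.9,484.2,312.8,12.8,1.0])
lo=np.array([-3,-.9,.09,-1.31,.11,-2.54]);hi=np.array([3,2.11,2.58,4.45,2.69,2.54])
def ik(pos,R,q0):
    f=lambda q:np.r_[(fk(q,P)[0]-pos)/100,(R.inv()*fk(q,P)[1]).as_rotvec()*3]
    s=least_squares(f,np.clip(q0,lo+.01,hi-.01),bounds=(lo,hi)); return s.x,np.abs(s.fun).max()
E
cat > ex.py <<'E'
import kin; from kin import *; from h import tool
def TR(phi,th,flip): 
    R=tool(phi,th); return R*Ro.from_euler('z',np.pi) if flip else R
c={"short":(492,115.5,[-40,-30,-20,-10,0]),"long":(491,-178,[10,20,30,40])}
for n,(x,y,hs) in c.items():
  for ph in hs:
    for th in (25,30,35,42):
      for off in (60,):
        u=np.array([np.cos(np.radians(ph)),np.sin(np.radians(ph))]); pos=np.r_[np.array([x,y])-off*u,15]
        for flip in(0,1):
          for j4 in(0,3.1):
            best=min((ik(pos,TR(ph,th,flip),[np.arctan2(pos[1],pos[0]),-.2,2.4,j4,.4,j6]) for j6 in(-1.5,0,1.5)),key=lambda a:a[1])
            if best[1]<.01: print(n,ph,th,"flip",flip,best[0].round(2))
E
python3 ex.py
```

```text
short -40 25 flip 0 [ 0.58  0.61  2.17 -1.11  0.47 -2.41]
short -40 25 flip 1 [ 0.58  0.61  2.17 -1.11  0.47  0.74]
short -40 25 flip 1 [ 0.58  0.61  2.17 -1.11  0.47  0.74]
short -40 30 flip 0 [ 0.63  0.64  2.18 -1.25  0.54 -2.21]
short -40 30 flip 1 [ 0.63  0.64  2.18 -1.25  0.54  0.93]
short -40 30 flip 1 [ 0.63  0.64  2.18 -1.25  0.54  0.93]
short -20 30 flip 0 [ 0.55  0.63  2.32  4.36  0.43 -1.94]
short -20 30 flip 1 [0.55 0.63 2.32 4.36 0.43 1.21]
short -20 35 flip 0 [ 0.6   0.67  2.35  4.25  0.55 -1.76]
short -20 35 flip 0 [ 0.6   0.67  2.35  4.25  0.55 -1.76]
short -20 35 flip 1 [0.6  0.67 2.35 4.25 0.55 1.38]
short -20 42 flip 0 [ 0.68  0.75  2.37  4.19  0.72 -1.6 ]
short -20 42 flip 0 [ 0.68  0.75  2.37  4.19  0.72 -1.6 ]
short -20 42 flip 1 [0.68 0.75 2.37 4.19 0.72 1.54]
short -10 25 flip 0 [ 0.42  0.59  2.34  4.14  0.29 -2.  ]
short -10 25 flip 1 [0.42 0.59 2.34 4.14 0.29 1.14]
short -10 30 flip 0 [ 0.46  0.63  2.38  3.95  0.42 -1.77]
short -10 30 flip 1 [0.46 0.63 2.38 3.95 0.42 1.37]
short -10 35 flip 0 [ 0.51  0.68  2.41  3.87  0.57 -1.63]
short -10 35 flip 0 [ 0.51  
[... 3781 characters left out ...]
.63  2.09  0.92  0.56  2.44]
long 40 30 flip 0 [-0.8   0.66  2.1   1.04  0.62 -0.86]
long 40 30 flip 0 [-0.8   0.66  2.1   1.04  0.62 -0.86]
long 40 30 flip 1 [-0.8   0.66  2.1   1.04  0.62  2.28]
long 40 30 flip 1 [-0.8   0.66  2.1   1.04  0.62  2.28]
long 40 35 flip 0 [-0.85  0.69  2.1   1.13  0.69 -1.  ]
long 40 35 flip 0 [-0.85  0.69  2.1   1.13  0.69 -1.  ]
long 40 35 flip 1 [-0.85  0.69  2.1   1.13  0.69  2.15]
long 40 35 flip 1 [-0.85  0.69  2.1   1.13  0.69  2.15]
long 40 42 flip 0 [-0.92  0.75  2.09  1.21  0.8  -1.14]
long 40 42 flip 0 [-0.92  0.75  2.09  1.21  0.8  -1.14]
long 40 42 flip 1 [-0.92  0.75  2.09  1.21  0.8   2.  ]
long 40 42 flip 1 [-0.92  0.75  2.09  1.21  0.8   2.  ]
```

```bash
python3 -c "
from h import *
st();print(hand(13,0))"
```

```text
t 4.25 tcp [414.   -2.2 257.6] q [ 0.12 -0.17  2.43 -0.72  0.31  2.54] tilt 38.7 xaz -13.1 zaz -12.0 F [-1.3  0.2 -0.8] w 40.0
[-0.63222037 39.00015204 24.87170463]
```

Call:
carry_out(targets=[[[0,20,12],[-10,-60,40],40],[[0,20,12],[-10,-60,40],40],[[-0.6,39,25],[-10,-350,60],40],[[-0.6,39,25],[-10,-350,60],40],[[-0.6,39,25],[-10,-350,60],40],[[-0.6,39,25],[-10,-350,60],40],[[-0.6,39,25],[-10,-350,60],40],[[-0.6,39,25],[-10,-350,60],40],[[-0.6,39,25],[-10,-350,60],40],[[-0.6,39,25],[-10,-350,60],40]])

```text
t: 5.08
ee_pos: [405.0, -248.8, 301.1]
orientation: [3.107, 0.248, 0.141]
ft_force: [1.4, 0.5, 0.4]
width: 39.9
```

```bash
python3 -c "
from h import *
st();print(hand(40,0),hand(40,30),hand(35,35))"
```

```text
t 5.08 tcp [ 405.  -248.8  301.1] q [-0.6   0.06  1.92  0.05  1.08  0.79] tilt 5.3 xaz 9.2 zaz -8.9 F [1.4 0.5 0.4] w 39.9
[-0.61904772  5.36265254 30.84771201] [ 11.96559713 -22.27556978  30.80420521] [ 12.82359236 -27.37333132  25.77411872]
```

Call:
carry_out(targets=[[[6,-13,13],[10,-30,0],40],[[6,-13,13],[10,-30,0],40],[[12.8,-27.4,25.8],[10,-30,0],40],[[12.8,-27.4,25.8],[10,-30,0],40],[[12.8,-27.4,25.8],[10,-30,0],40],[[12.8,-27.4,25.8],[10,-30,0],40],[[12.8,-27.4,25.8],[10,-30,0],40],[[12.8,-27.4,25.8],[10,-30,0],40]])

```text
t: 5.75
ee_pos: [414.7, -277.6, 298.9]
orientation: [-2.705, -0.844, -0.857]
ft_force: [0.1, 0.4, -0.7]
width: 40.0
```

```bash
python3 -c "
from h import *
st();print(hand(35,35))"
```

```text
t 5.75 tcp [ 414.7 -277.6  298.9] q [-0.98  0.16  1.95  0.68  1.14 -0.34] tilt 35.2 xaz 34.6 zaz 34.7 F [ 0.1  0.4 -0.7] w 40.0
[-0.12603364  0.11402745  0.32928188]
```

Call:
carry_out(targets=[[[0,0,0],[5,50,-280],40],[[0,0,0],[5,50,-280],40],[[0,0,0],[5,50,-280],40],[[0,0,0],[5,50,-280],40],[[0,0,0],[5,50,-280],40],[[0,0,0],[5,50,-280],40],[[0,0,0],[5,50,-280],40],[[0,0,0],[5,50,-280],40],[[0,0,0],[5,50,-280],40]])

```text
t: 6.5
ee_pos: [420.6, -225.0, 18.9]
orientation: [-2.702, -0.846, -0.853]
ft_force: [-0.1, -0.7, 0.7]
width: 40.2
```

```bash
python3 -c "
from h import *
st();print(hand(35,35)); save('side','pics/s2.png'); save('wrist','pics/w2.png')"
```

```text
t 6.5 tcp [ 420.6 -225.    18.9] q [-0.9   0.66  2.15  1.19  0.67 -1.02] tilt 35.1 xaz 34.7 zaz 35.2 F [-0.1 -0.7  0.7] w 40.2
[-0.25926528 -0.03414409  0.14187027]
```

View pics/s2.png

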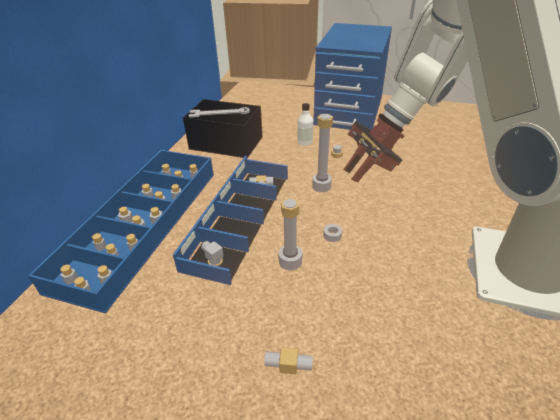

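View pics/w2.png

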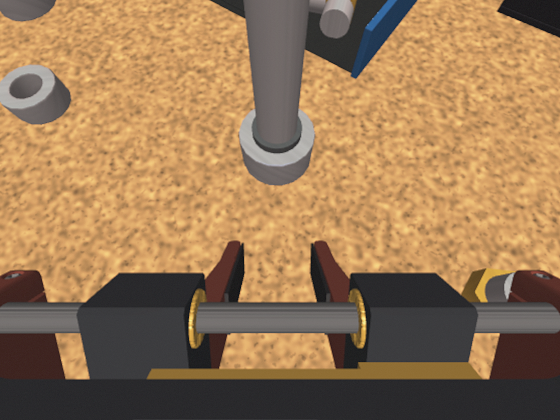

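Call:
carry_out(targets=[[[0,0,0],[15,10,-4],40],[[0,0,0],[30,20,-4],40],[[0,0,0],[41,28,-4],40],[[0,0,0],[44,30,-4],40],[[0,0,0],[47,32,-4],40],[[0,0,0],[50,34,-4],40],[[0,0,0],[53,36,-4],40],[[0,0,0],[56,38,-4],40],[[0,0,0],[58,40,-4],40]])

```text
t: 7.35
ee_pos: [479.6, -186.8, 16.3]
orientation: [-2.706, -0.848, -0.858]
ft_force: [-3.3, -2.7, 4.1]
width: 40.0
```

```bash
python3 -c "
from h import *
st(); save('top','pics/t3.png'); save('wrist','pics/w3.png')"
```

```text
t 7.35 tcp [ 479.6 -186.8   16.3] q [-0.74  0.67  2.13  1.31  0.62 -0.98] tilt 35.1 xaz 34.9 zaz 34.6 F [-3.3 -2.7  4.1] w 40.0
```

View pics/w3.png

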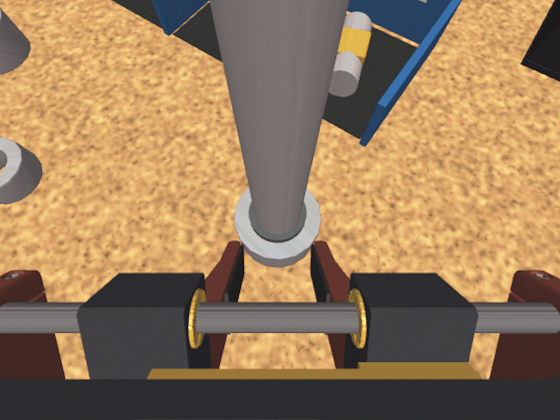

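Call:
carry_out(targets=[[[0,0,0],[2,4,0],40],[[0,0,0],[4,9,0],40],[[0,0,0],[6,15,0],40],[[0,0,0],[8,20,0],40],[[0,0,0],[10,26,0],40],[[0,0,0],[12,32,0],40],[[0,0,0],[14,37,0],40],[[0,0,0],[16,42,0],40],[[0,0,0],[18,47,0],40],[[0,0,0],[20,52,0],40]])

```text
t: 8.28
ee_pos: [499.4, -133.5, 15.9]
orientation: [-2.704, -0.849, -0.857]
ft_force: [-1.9, -4.7, 5.3]
width: 40.0
```

```bash
python3 -c "
from h import *
st(); save('wrist','pics/w4.png')"
```

```text
t 8.28 tcp [ 499.4 -133.5   15.9] q [-0.62  0.67  2.16  1.45  0.58 -1.01] tilt 35.1 xaz 34.9 zaz 34.8 F [-1.9 -4.7  5.3] w 40.0
```

View pics/w4.png

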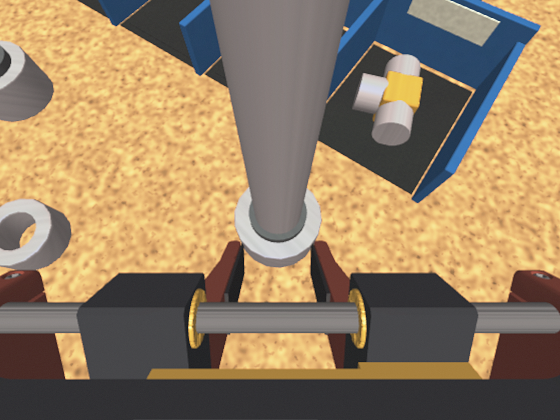

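Call:
carry_out(targets=[[[0,0,0],[2,5,0],40],[[0,0,0],[4,11,0],40],[[0,0,0],[6,17,0],40],[[0,0,0],[8,23,0],40],[[0,0,0],[10,29,0],40],[[0,0,0],[12,35,0],40],[[0,0,0],[14,41,0],40],[[0,0,0],[16,46,0],40],[[0,0,0],[18,51,0],40],[[0,0,0],[20,55,0],40]])

```text
t: 9.17
ee_pos: [519.2, -78.3, 15.8]
orientation: [-2.704, -0.85, -0.856]
ft_force: [-1.0, -3.1, 0.5]
width: 40.0
```

```bash
python3 -c "
from h import *
st(); 
for c in ('top','side'):
  im=save(c,'pics/%s5.png'%c); print([(round(x['confidence'],2),cam2w(c,x['point']).round(0)) for x in place_of('long_pipe',c)])
save('wrist','pics/w5.png')
s=monitor.get_obs()['ee_pos'];p=(s[0]+20,s[1]+14)
overlay('top',vision.get_image('top'),[(p,208)],(652,11,0),'pics/o5.png',(190,125,390,270),4)
"
```

```text
t 9.17 tcp [519.2 -78.3  15.8] q [-0.48  0.66  2.18  1.61  0.53 -1.04] tilt 35.1 xaz 34.9 zaz 34.8 F [-1.  -3.1  0.5] w 40.0
[]
[(0.93, array([543., -70.,  -2.]))]
```

View pics/o5.png

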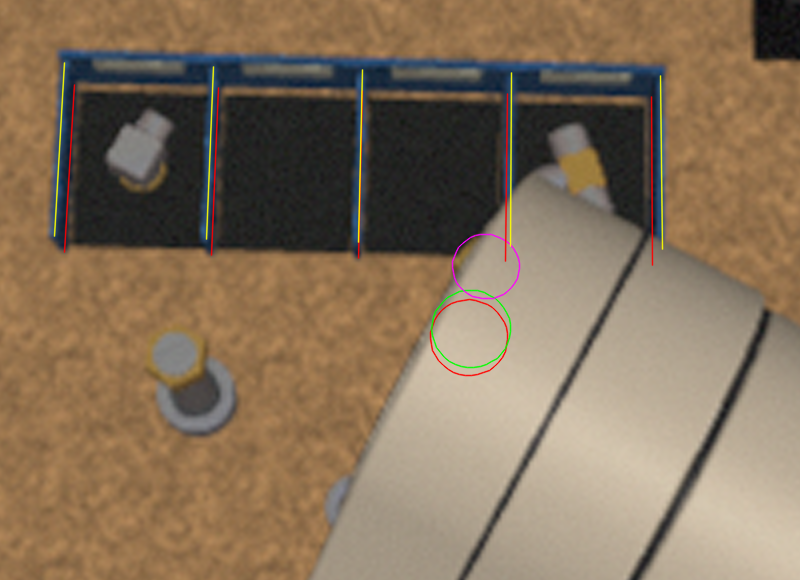

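View pics/side5.png

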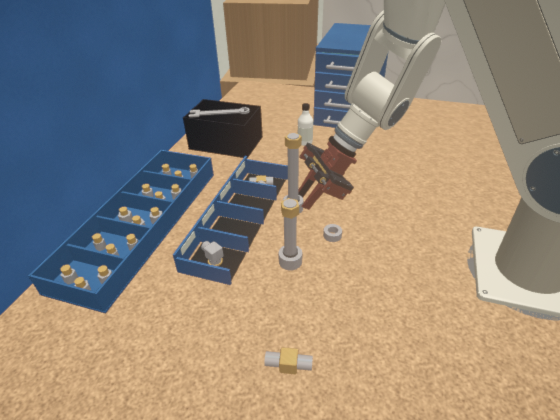

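```bash
python3 -c "
import numpy as np
C=[(541,-60),(543,-55),(545,-50),(548,-46),(552,-43),(557,-42),(562,-41),(567,-40),(572,-40),(577,-40)]
F=[35,35,35,35,33,31,29,27,25,23]
off=lambda f:24.2*np.array([np.cos(np.radians(f)),np.sin(np.radians(f))])
T0=np.array([519.2,-78.3])
for c,f in zip(C,F): print(f-35,(np.array(c)-off(f)-T0).round(0))
"
```

```text
0 [2. 4.]
0 [4. 9.]
0 [ 6. 14.]
0 [ 9. 18.]
-2 [13. 22.]
-4 [17. 24.]
-6 [22. 26.]
-8 [26. 27.]
-10 [31. 28.]
-12 [36. 29.]
```

Call:
carry_out(targets=[[[0,0,0],[2,4,0],40],[[0,0,0],[4,9,0],40],[[0,0,0],[6,14,0],40],[[0,0,0],[9,18,0],40],[[0,0,-2],[13,22,0],40],[[0,0,-4],[17,24,0],40],[[0,0,-6],[22,26,0],40],[[0,0,-8],[26,27,0],40],[[0,0,-10],[31,28,0],40],[[0,0,-12],[36,29,0],40]])

```text
t: 10.3
ee_pos: [554.7, -49.0, 15.7]
orientation: [-2.83, -0.571, -0.895]
ft_force: [-2.8, -0.2, 1.1]
width: 40.2
```

```bash
python3 -c "
from h import *
st(); 
for c in ('top','side'):
  im=save(c,'pics/%s6.png'%c); print([(round(x['confidence'],2),cam2w(c,x['point']).round(0)) for x in place_of('long_pipe',c)])
s=monitor.get_obs()['ee_pos'];p=(s[0]+22,s[1]+9.4)
im=save('wrist','pics/w6.png')
overlay('wrist',im,[(p,208)],(652,11,0),'pics/o6.png',(0,0,560,420),1)
overlay('side',vision.get_image('side'),[(p,208)],(652,11,0),'pics/o6s.png',(165,100,365,300),3)
"
```

```text
t 10.3 tcp [554.7 -49.   15.7] q [-0.32  0.66  2.19  2.03  0.44 -1.12] tilt 35.1 xaz 22.8 zaz 22.8 F [-2.8 -0.2  1.1] w 40.2
[]
[(0.69, array([580., -45.,  -1.]))]
```

View pics/o6.png

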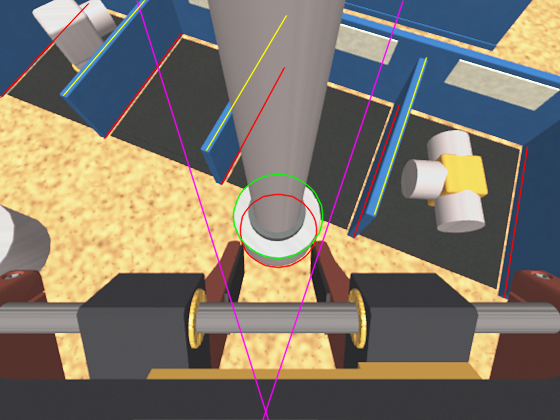

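View pics/o6s.png

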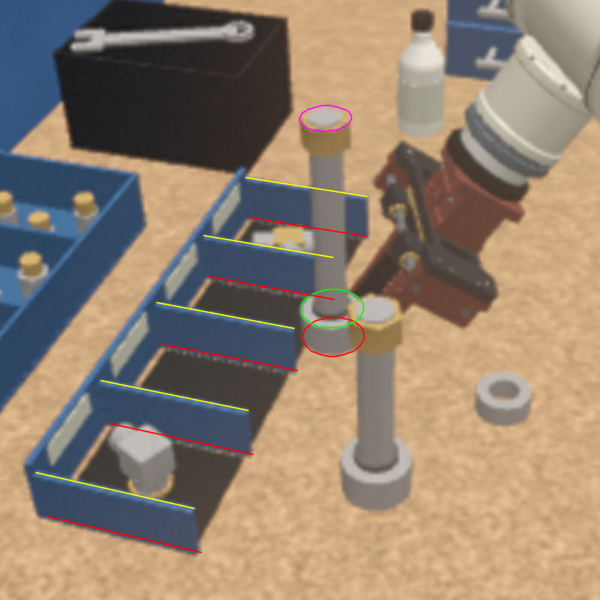

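Call:
carry_out(targets=[[[0,0,-1],[5,0.5,0],40],[[0,0,-2],[11,1,0],40],[[0,0,-3],[17,1.5,0],40],[[0,0,-4],[23,2,0],40],[[0,0,-6],[29,3,0],40],[[0,0,-7],[35,3.5,0],40],[[0,0,-8],[41,4,0],40],[[0,0,-9],[47,4.5,0],40],[[0,0,-10],[53,5,0],40],[[0,0,-11],[59,5.5,0],40]])

```text
t: 11.43
ee_pos: [614.7, -44.5, 15.8]
orientation: [-2.923, -0.302, -0.925]
ft_force: [-2.1, -0.0, -0.4]
width: 40.0
```

```bash
python3 -c "
from h import *
st(); 
for c in ('top','side'):
  im=save(c,'pics/%s7.png'%c); print([(round(x['confidence'],2),cam2w(c,x['point']).round(0)) for x in place_of('long_pipe',c)])
s=monitor.get_obs()['ee_pos'];p=(s[0]+23.7,s[1]+5)
im=save('wrist','pics/w7.png')
overlay('wrist',im,[(p,208)],(652,11,0),'pics/o7.png',(0,0,560,420),1)
overlay('side',vision.get_image('side'),[(p,208)],(652,11,0),'pics/o7s.png',(165,100,365,300),3)
"
```

```text
t 11.43 tcp [614.7 -44.5  15.8] q [-0.21  0.68  2.11  2.32  0.32 -1.12] tilt 35.1 xaz 11.8 zaz 11.7 F [-2.1 -0.  -0.4] w 40.0
[(0.7, array([633., -41.,  -3.]))]
[(0.6, array([640., -45.,  -3.]))]
```

View pics/o7.png

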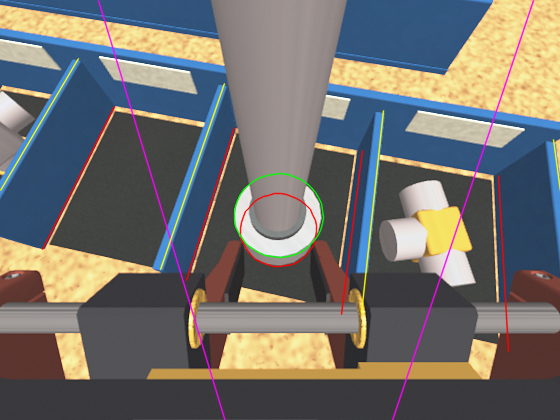

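View pics/o7s.png

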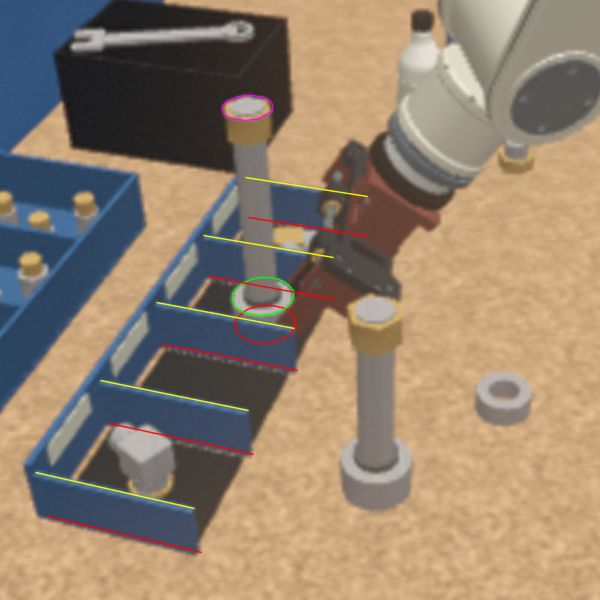

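Run:
```python
from kin import *; from h import tool,monitor
q=np.array(monitor.get_obs()["qpos"]); print(fk(q,P)[0])
W=[(615,-44,16,12,35),(560,-56,16,12,35),(520,-64,80,12,35),(480,-30,120,8,35),(460,0,120,5,35),(440,40,120,0,35),(430,80,120,-5,35),(420,128,120,-10,35),(420,128,60,-10,35),(420,128,15,-10,35),(460,122,15,-10,35),(530,80,15,-10,35),(560,68,15,-5,35),(615,61,15,0,35)]
for a,b in zip(W[:-1],W[1:]):
    for k in range(1,6):
        w=np.array(a)+(np.array(b)-np.array(a))*k/5.
        q0=q; q,e=ik(w[:3],tool(w[3],w[4]),q)
    print(b,q.round(2),round(e,4))
```

```text
[615.73463212 -42.52199164  20.60741731]
(560, -56, 16, 12, 35) [-0.27  0.67  2.22  2.4   0.4  -1.27] 0.0
(520, -64, 80, 12, 35) [-0.32  0.49  2.3   2.11  0.35 -1.02] 0.0
(480, -30, 120, 8, 35) [-0.22  0.34  2.39  2.24  0.26 -0.99] 0.0
(460, 0, 120, 5, 35) [-0.1   0.32  2.45  2.68  0.25 -1.28] 0.0
(440, 40, 120, 0, 35) [ 0.1   0.3   2.48  3.38  0.26 -1.71] 0.0
(430, 80, 120, -5, 35) [ 0.32  0.31  2.47  3.99  0.31 -2.06] 0.0
(420, 128, 120, -10, 35) [ 0.54  0.33  2.43  4.45  0.4  -2.25] 0.012
(420, 128, 60, -10, 35) [ 0.54  0.53  2.44  4.06  0.49 -1.81] 0.0
(420, 128, 15, -10, 35) [ 0.54  0.69  2.43  3.88  0.59 -1.6 ] 0.0
(460, 122, 15, -10, 35) [ 0.46  0.67  2.37  3.87  0.53 -1.69] 0.0
(530, 80, 15, -10, 35) [ 0.27  0.67  2.27  3.77  0.44 -1.78] 0.0
(560, 68, 15, -5, 35) [ 0.18  0.67  2.23  3.56  0.38 -1.74] 0.0
(615, 61, 15, 0, 35) [ 0.11  0.69  2.13  3.37  0.29 -1.7 ] 0.0
```

Call:
carry_out(targets=[[[0,0,0],[-5,-1,0],40],[[0,0,0],[-12,-2.5,0],40],[[0,0,0],[-25,-5,0],40],[[0,0,0],[-40,-8,0],40],[[0,0,0],[-55,-11,0],40],[[0,0,0],[-70,-13,20],40],[[0,0,0],[-85,-15,40],40],[[0,0,-1],[-105,0,55],40],[[0,0,-2],[-120,10,55],40],[[0,0,-4],[-135,20,55],40]])

```text
t: 12.57
ee_pos: [478.2, -25.3, 72.1]
orientation: [-2.951, -0.2, -0.938]
ft_force: [0.4, 0.8, -0.3]
width: 40.0
```

```bash
python3 -c "
from h import *
st(); 
for c in ('top','side'):
  im=save(c,'pics/%s8.png'%c); print([(round(x['confidence'],2),cam2w(c,x['point']).round(0)) for x in place_of('long_pipe',c)])
overlay('top',vision.get_image('top'),[((638,-40),208),((492,115.5),163)],(652,11,0),'pics/o8.png',(190,125,390,270),4)
"
```

```text
t 12.57 tcp [478.2 -25.3  72.1] q [-0.2   0.47  2.41  2.61  0.38 -1.35] tilt 35.2 xaz 7.8 zaz 7.5 F [ 0.4  0.8 -0.3] w 40.0
[(0.79, array([635., -39.,  -3.]))]
[(0.71, array([642., -45.,   0.]))]
```

View pics/o8.png

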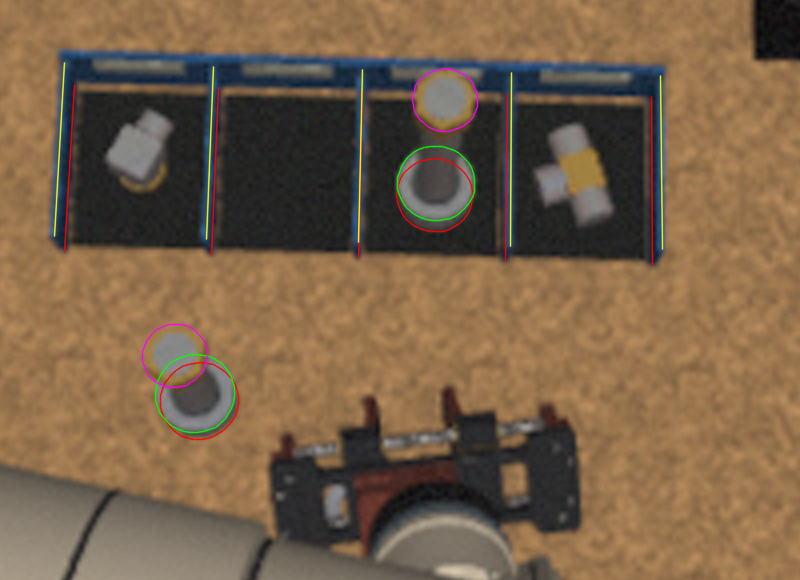

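Call:
carry_out(targets=[[[0,0,-1],[-15,10,0],40],[[0,0,-3],[-28,25,0],40],[[0,0,-4],[-38,45,0],40],[[0,0,-6],[-46,65,0],40],[[0,0,-7],[-52,85,0],40],[[0,0,-9],[-56,105,0],40],[[0,0,-10],[-58,125,0],40],[[0,0,-11],[-58,140,0],40],[[0,0,-12],[-58,153,0],40],[[0,0,-13],[-58,153,-15],40]])

```text
t: 13.65
ee_pos: [424.4, 131.6, 57.7]
orientation: [2.966, -0.133, 0.95]
ft_force: [0.0, -0.5, 0.9]
width: 40.1
```

```bash
python3 -c "
from h import *
st();print(hand(-10,35))"
```

```text
t 13.65 tcp [424.4 131.6  57.7] q [ 0.5   0.52  2.45  3.89  0.49 -1.77] tilt 35.5 xaz -5.2 zaz -4.8 F [ 0.  -0.5  0.9] w 40.1
[-0.10034973  0.51076103 -4.93521592]
```

Call:
carry_out(targets=[[[0,0,-4],[0,2,-15],40],[[0,0,-8],[0,4,-30],40],[[0,0,-8],[0,4,-41],40],[[0,0,-8],[0,4,-41],40],[[0,0,-8],[0,4,-41],40]])

```text
t: 14.07
ee_pos: [421.8, 132.6, 14.3]
orientation: [2.911, -0.333, 0.921]
ft_force: [-0.5, -0.1, 0.8]
width: 40.0
```

```bash
python3 -c "
from h import *
st(); save('wrist','pics/w9.png')
s=monitor.get_obs()['ee_pos']; d=np.array([492-s[0],115.5-s[1]]); print(np.hypot(*d),np.degrees(np.arctan2(d[1],d[0])))"
```

```text
t 14.07 tcp [421.8 132.6  14.3] q [ 0.57  0.66  2.41  4.02  0.57 -1.67] tilt 35.1 xaz -13.0 zaz -13.2 F [-0.5 -0.1  0.8] w 40.0
72.24602896976585 -13.501394049234651
```

View pics/w9.png

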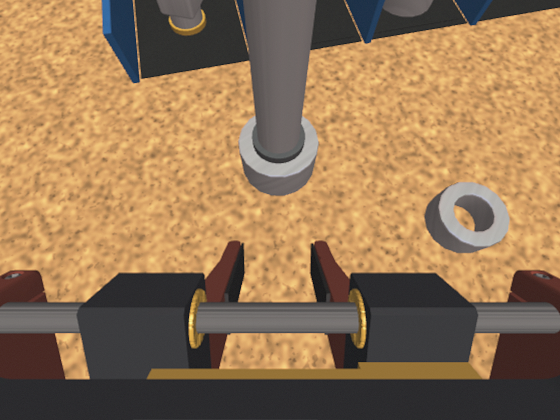

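Call:
carry_out(targets=[[[0,0,0],[15,-3.5,1],40],[[0,0,0],[30,-7,1],40],[[0,0,0],[42,-10,1],40],[[0,0,0],[45,-10.5,1],40],[[0,0,0],[48,-11,1],40],[[0,0,0],[51,-12,1],40],[[0,0,0],[54,-12.5,1],40],[[0,0,0],[57,-13,1],40]])

```text
t: 14.78
ee_pos: [476.6, 119.1, 15.8]
orientation: [2.912, -0.334, 0.918]
ft_force: [-6.2, 0.0, 4.9]
width: 40.1
```

```bash
python3 -c "
from h import *
st(); im=save('wrist','pics/w10.png'); s=monitor.get_obs()['ee_pos'];p=(s[0]+23.5,s[1]-5.4)
overlay('wrist',im,[(p,163)],(652,11,0),'pics/o10.png',(0,0,560,420),1)"
```

```text
t 14.78 tcp [476.6 119.1  15.8] q [ 0.45  0.65  2.33  4.01  0.49 -1.79] tilt 35.0 xaz -13.0 zaz -13.3 F [-6.2  0.   4.9] w 40.1
```

View pics/o10.png

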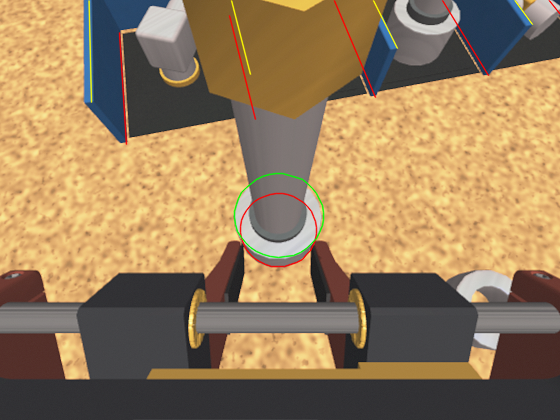

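Call:
carry_out(targets=[[[0,0,0],[4,-3,0],40],[[0,0,0],[8,-7,0],40],[[0,0,0],[12,-11,0],40],[[0,0,0],[16,-15,0],40],[[0,0,0],[21,-19,0],40],[[0,0,0],[25,-23,0],40],[[0,0,0],[29,-27,0],40],[[0,0,0],[33,-31,0],40],[[0,0,0],[38,-34,0],40],[[0,0,0],[42,-38,0],40]])

```text
t: 15.67
ee_pos: [520.7, 81.0, 15.9]
orientation: [2.911, -0.335, 0.922]
ft_force: [-3.0, 2.1, 0.4]
width: 40.1
```

```bash
python3 -c "
from h import *
st(); im=save('wrist','pics/w11.png'); s=monitor.get_obs()['ee_pos'];p=(s[0]+23.5,s[1]-5.4);print(p)
overlay('wrist',im,[(p,163)],(652,11,0),'pics/o11.png',(0,0,560,420),1)
for c in ('top','side'):
  im=save(c,'pics/%s11.png'%c); print([(round(x['confidence'],2),cam2w(c,x['point']).round(0)) for x in place_of('short_pipe',c)])
"
```

```text
t 15.67 tcp [520.7  81.   15.9] q [ 0.31  0.65  2.28  3.9   0.44 -1.82] tilt 35.1 xaz -13.1 zaz -13.2 F [-3.   2.1  0.4] w 40.1
(np.float64(545.0064146939973), np.float64(75.12399545382047))
[(0.87, array([547.,  74.,  -1.]))]
[(0.62, array([546.,  74.,  -1.]))]
```

View pics/o11.png

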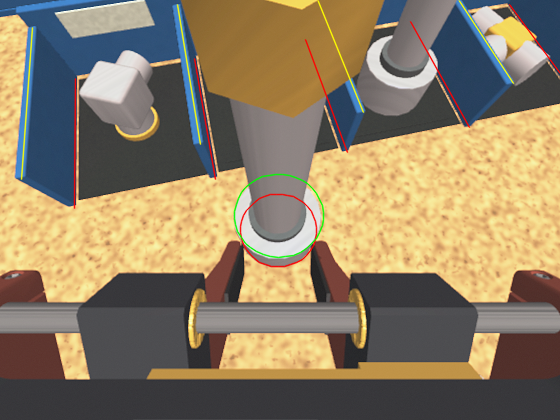

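View pics/side11.png

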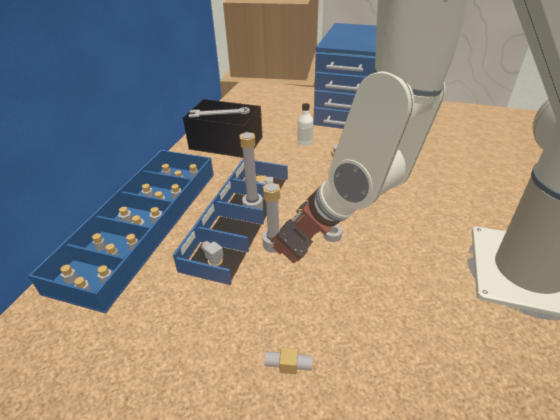

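Call:
carry_out(targets=[[[0,0,0],[4,-3.5,0],40],[[0,0,0],[8,-7,0],40],[[0,0,0],[12,-10,0],40],[[0,0,1],[16,-12.5,0],40],[[0,0,2],[21,-14,0],40],[[0,0,3],[26,-15,0],40],[[0,0,4],[31,-15.5,0],40],[[0,0,5],[37,-16,0],40],[[0,0,6],[43,-16.5,0],40],[[0,0,7],[49,-17,0],40]])

```text
t: 16.75
ee_pos: [568.9, 63.8, 15.6]
orientation: [2.96, -0.158, 0.935]
ft_force: [-3.5, 0.3, 2.3]
width: 39.9
```

```bash
python3 -c "
from h import *
st(); im=save('wrist','pics/w12.png'); s=monitor.get_obs()['ee_pos'];p=(s[0]+24,s[1]-2.5);print(p)
overlay('wrist',im,[(p,163)],(652,11,0),'pics/o12.png',(0,0,560,420),1)
for c in ('top','side'):
  im=save(c,'pics/%s12.png'%c); print([(round(x['confidence'],2),cam2w(c,x['point']).round(0)) for x in place_of('short_pipe',c)])
"
```

```text
t 16.75 tcp [568.9  63.8  15.6] q [ 0.18  0.66  2.21  3.62  0.36 -1.79] tilt 35.1 xaz -6.1 zaz -6.2 F [-3.5  0.3  2.3] w 39.9
(np.float64(594.545002951288), np.float64(61.148707852631176))
[(0.91, array([593.,  60.,   1.]))]
[(0.84, array([597.,  59.,   2.]))]
```

View pics/o12.png

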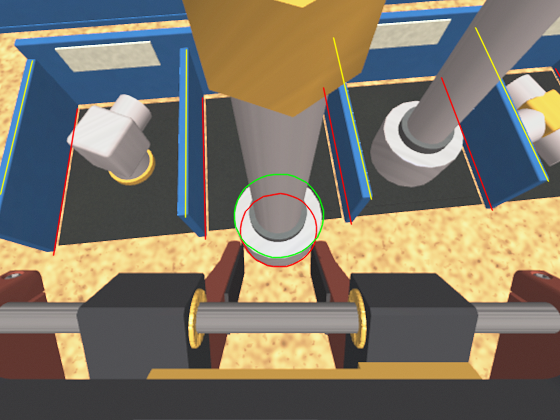

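Call:
carry_out(targets=[[[0,0,0],[5,0,0],40],[[0,0,0],[11,0,0],40],[[0,0,0],[17,0,0],40],[[0,0,0],[23,0,0],40],[[0,0,0],[29,0,0],40],[[0,0,0],[34,0,0],40],[[0,0,0],[38,0,0],40],[[0,0,0],[41,0,0],40]])

```text
t: 17.67
ee_pos: [610.8, 64.4, 15.8]
orientation: [2.959, -0.159, 0.937]
ft_force: [-2.9, 0.3, -2.1]
width: 40.3
```

```bash
python3 -c "
from h import *
st(); im=save('wrist','pics/w13.png'); s=monitor.get_obs()['ee_pos'];p=(s[0]+24,s[1]-2.5);print(p)
overlay('wrist',im,[(p,163)],(652,11,0),'pics/o13.png',(0,0,560,420),1)
for c in ('top','side'):
  im=save(c,'pics/%s13.png'%c); print([(round(x['confidence'],2),cam2w(c,x['point']).round(0)) for x in place_of('short_pipe',c)])
"
```

```text
t 17.67 tcp [610.8  64.4  15.8] q [ 0.16  0.68  2.12  3.7   0.3  -1.89] tilt 35.1 xaz -6.1 zaz -6.2 F [-2.9  0.3 -2.1] w 40.3
(np.float64(635.3153724390803), np.float64(61.965310011236184))
[(0.76, array([638.,  63.,   3.]))]
[(0.62, array([654.,  14.,  -4.])), (0.61, array([640.,  61.,   0.])), (0.2, array([ 651., -142.,   -1.]))]
```

View pics/o13.png

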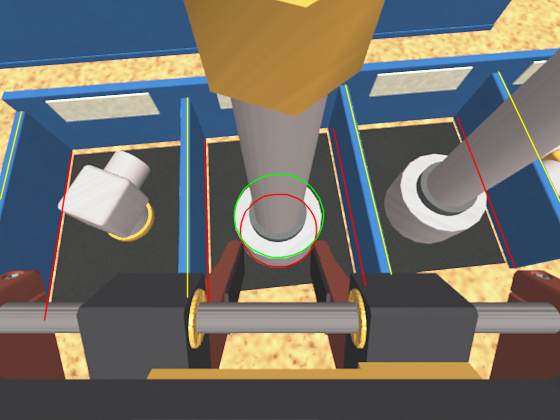

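Both pipes are in. Now I'll back straight out along the heading, raise the hand and check.

Call:
carry_out(targets=[[[0,0,0],[-5,0.5,0],40],[[0,0,0],[-12,1,0],40],[[0,0,0],[-25,2.5,0],40],[[0,0,0],[-40,4,0],40],[[0,0,0],[-55,6,0],40],[[0,0,0],[-75,8,10],40],[[0,0,0],[-95,10,30],40],[[0,0,0],[-115,10,50],40],[[0,0,0],[-130,10,60],40],[[0,0,0],[-130,10,60],40]])

```text
t: 18.75
ee_pos: [477.0, 74.2, 77.1]
orientation: [2.96, -0.157, 0.936]
ft_force: [-0.9, -0.0, -1.0]
width: 40.0
```

```bash
python3 -c "
from h import *
st()
for c in ('top','side'):
  im=save(c,'pics/%s14.png'%c)
  for n in ('short_pipe','long_pipe','elbow','tee','big_nut','coupling','sealant','plug'): print(c,n,[(round(x['confidence'],2),cam2w(c,x['point']).round(0).tolist()) for x in place_of(n,c)][:2])
  overlay(c,im,[((638,-40),208),((635.3,61.5),163)],(652,11,0),'pics/o14%s.png'%c,(190,125,390,270) if c=='top' else (165,100,365,300),4 if c=='top' else 3)
"
```

```text
t 18.75 tcp [477.   74.2  77.1] q [ 0.26  0.46  2.39  3.78  0.36 -1.87] tilt 35.1 xaz -6.1 zaz -6.2 F [-0.9 -0.  -1. ] w 40.0
top short_pipe [(0.63, [636.0, 58.0, -3.0])]
top long_pipe [(0.76, [637.0, -37.0, -1.0])]
top elbow [(0.57, [652.0, 160.0, -1.0])]
top tee [(0.75, [647.0, -137.0, -4.0])]
top big_nut [(0.47, [422.0, 8.0, 0.0])]
top coupling [(0.83, [421.0, 350.0, -3.0]), (0.23, [638.0, -46.0, -2.0])]
top sealant [(0.88, [599.0, -403.0, -2.0])]
top plug [(0.57, [481.0, -349.0, 0.0])]
side short_pipe [(0.75, [638.0, 59.0, -1.0])]
side long_pipe [(0.76, [642.0, -43.0, 0.0])]
side elbow [(0.91, [653.0, 157.0, 0.0])]
side tee [(0.63, [650.0, -140.0, -3.0])]
side big_nut [(0.65, [420.0, 4.0, 2.0])]
side coupling [(0.69, [426.0, 350.0, -2.0]), (0.48, [421.0, 5.0, -0.0])]
side sealant [(0.88, [594.0, -403.0, -0.0])]
side plug [(0.59, [650.0, 17.0, -5.0]), (0.4, [488.0, -355.0, 2.0])]
```

View pics/o14top.png

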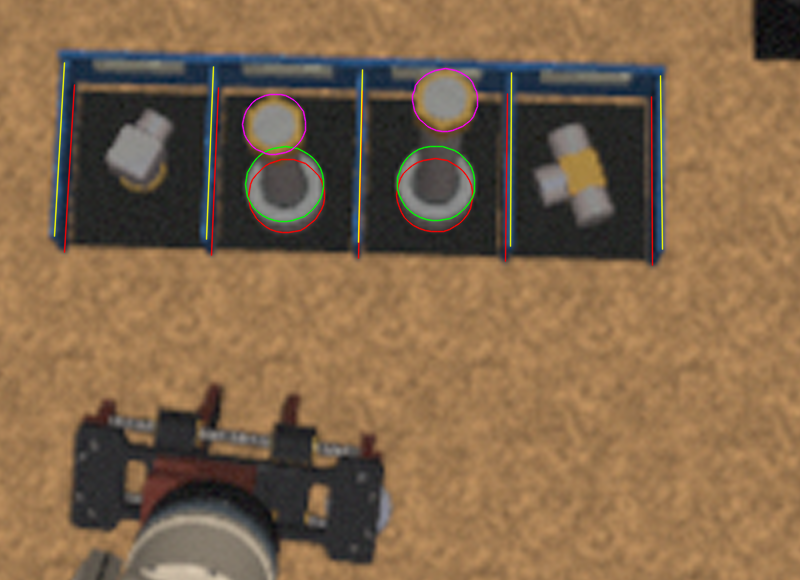

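View pics/o14side.png

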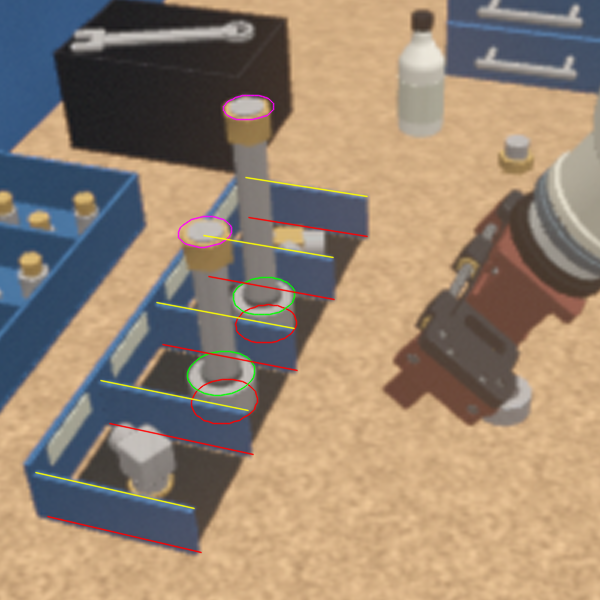

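Both overlays fit the pipes: they stand upright and centred in the middle bays, about 15 mm before the bay centres. The hand is clear of everything, so I'm handing the job in.

```bash
python3 -c "
from h import *
print(order.close_job()); st()"
```

```text
the job is handed in; nothing more can be done
None
the job is handed in; nothing more can be done
```

Both standpipes are in the rack and the job is handed in at about 19 s of the 72 s allowed. I tilted the hand 35° and used the two half-open fingertips as a notch low against each foot. The long pipe went into the right bay and the short pipe into the left.

**Final positions:** The overlays put the long pipe's foot at about (638, -40) mm and the short pipe's at about (635, 61.5) mm. Both are about 15 mm before the bay centre and within about 1 mm of the centre line, upright in the top and side views.

**Forces and bystanders:** The wrist forces I read between moves stayed under about 8 N, and no contact with a tube showed. The bystanders measured within a few mm of where they started, which is the networks' own noise. The hand was backed out and clear of everything at the end.

**Disagreements:**
- The network positions differed from the overlays by up to 5 mm, all inside the tolerances.
- In the last side view the best "plug" hit was a false one on the rack. The second hit and the top view both had the plug in its place.
- An early approach to the short pipe ran into the last joint's limit, before anything was touched. I changed the order and did the long pipe first.

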